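Find the blind release of the sample drawer and press it home

TASK

The low grey drawer box has no handle: its drawer is let out by a key hidden in a notch somewhere along the box's far edge, the face turned away from the robot. Feel along that edge with a fingertip until you find the notch, then press the key inside it fully home so that the drawer comes out at the front, and move clear. Do not pull at the drawer itself, and leave the timer on the box and the other things on the worktop where they are: nothing is to be picked up.

Things in the scene. Friction and masses are not known exactly. Their poses are not given: they have to be found in the camera images.
- drawer_box: low grey box fixed to the worktop, 90 mm deep (its x), 190 mm wide (its y), 60 mm tall; origin at the centre of its underside, on the worktop; z up, x pointing from the drawer front (the robot's side) to the far face, the upright plane at x = +45 mm. Rigid. Nothing stands within 60 mm behind it; beyond, equipment up to 170 mm tall.
- far_edge (a point): middle (not the notch) of the far face's top edge, at (45, 0, 60) mm of the box. The far face is flush from y = -95 to +95 mm but for one notch, centred anywhere within 65 mm of the middle; the last 14 mm at each end are solid. Notch: slot open to the back and top, 34 mm wide, from 8 mm above the worktop up. In it, 8 mm behind the face, is the key's face, 33 mm wide, 9 to 55 mm above the worktop.
- release_key (a joint): the key in the notch, of the same grey material as the box: how far it has been pushed in (toward -x of the box), in m, 0 = untouched, 0.008 = fully home against its stop. It takes about 4 N to move, and stays where it is left (no spring).
- sample_drawer (a joint): the drawer, its front panel 174 x 42 mm with a label frame on the near side of the box: how far it has come out of the box toward -x of the box, in m; geared to the key, 1.875 times its travel, so 0 = shut and 0.015 = key fully home.
- timer: white lab timer, 58x66x19 mm, lying on top of the drawer box in its front half; origin at the centre of its underside
- logbook: black notebook, 210x153x16 mm, lying at the front left, under the tape roll; origin at the centre of its underside
- sample_cup_1: white sample cup with a screw lid, 64 mm wide, 66 mm tall; origin at the centre of its underside
- forceps: plastic forceps, 16x126x8 mm, lying near the front edge; origin at the centre of its underside
- tape_roll: flat roll of tape, 104 mm across, 19 mm tall, lying on the notebook; origin at the centre of its underside
- label_roll: roll of blank labels, 72 mm across, 32 mm tall; origin at the centre of its underside
- marker_black: black marker, 12x135x13 mm, lying near the front edge on the right; origin at the centre of its underside
Mind the look-alikes: they are no part of the job. What is shaped like the part that bears release_key but purple is not meant.

How it is judged:
On the way:
1. a fingertip presses the key inside the notch (contact force between the fingers and release_key above 1 N and value of joint release_key above 0.001 m), for 0.04 s.
At the end, for the whole second after the job is handed in: the key is pushed in by more than 6.8 of its 8 mm and stays there, the drawer stands more than 12 mm out and is at rest, and each of the seven loose things is within 20 mm of where it was (value of joint release_key above 0.0068 m and value of joint sample_drawer above 0.012 m and velocity of joint sample_drawer below 0.005 m/s and distance of each of timer, logbook, sample_cup_1, forceps, tape_roll, label_roll, marker_black from where it was at the start of the episode below 0.02 m); the robot touches nothing.
It fails at once if the drawer itself is pulled or pushed (more than 3 N) (contact force between the arm and sample_drawer above 3 N).
It fails at once if the fingers take hold of or pull the drawer (more than 3 N) (contact force between the fingers and sample_drawer above 3 N).
It fails at once if one of the loose things is lifted, carried or knocked more than 20 mm away (distance of any of timer, logbook, sample_cup_1, forceps, tape_roll, label_roll, marker_black from where it was at the start of the episode above 0.02 m).
It also fails if it takes over 69 s, if anything falls off the work surface, if the arm or the gripper's body presses on something with over 40 N, if the wrist force passes 120 N, or if a joint passes its speed limit or range.

ROBOT

A 6-joint arm with a two-finger parallel gripper is mounted at the origin on a cart in front of the work surface, level with it; the furniture and walls round the work are solid. World frame = base frame: x ahead of the robot, y to its left, z up, the work surface at z = 0. Lengths are in m, angles in rad, forces in N, time in s.
With the tool pointing down it reaches from about 0.3 to 0.775 m from the base axis. Payload 14.6 kg.
Tool frame: the origin (TCP) lies midway between the tips of the shut fingers; the grasp point (between the pads) lies 19 mm behind it (grasp_offset is the distance from the TCP to the grasp point, in m); z points along the fingers, y is the line along which they close (so a half turn about z gives the same grasp; the last joint's range is limited). The gripper opens to 94 mm and grips with 3 to 60 N. Pads are 16 mm wide; open, the fingers measure 119 mm over their backs; the gripper's body (75 mm by 177 mm) begins 78 mm behind the grasp point.
Start: joints at [-1.182, 0.3, 1.521, -0, 1.321, -0.067], TCP at [0.242, -0.494, 0.175] pointing down, gripper open.
Joint ranges: [-3.03, 3.03], [-0.79, 2.21], [0.23, 2.52], [-1.04, 4.18], [0, 3.07], [-2.55, 2.55]. Speed limits (rad/s): [2.22, 2.22, 2.57, 3.14, 3.14, 3.14].

INTERFACE

Orientations are given as [roll, pitch, yaw] about the fixed x, y, z axes, in that order (R = Rz(yaw) Ry(pitch) Rx(roll)).
In Python, from station import * gives the robot as it stands. The module is installed in compiled form; this text tells all that it offers.
- The arm moves only by the tool send_rows, never from a script. Its argument "rows" is a list of rows, each an object of numbers: "dx", "dy", "dz": the shift along the tool's x, y, z in mm; "roll": the turn about the tool's z in degrees; "jaw": the closure, from -1 (fully open) to 1 (shut). In form: [{"dx": .., "dy": .., "dz": .., "roll": .., "jaw": ..}, ...]. A call has 1 to 12 rows; each row shifts and turns the commanded pose from where the row before left it, along the tool's axes as they then stand; what a row does not reach is not made up. A row lasts 1/12 s, in which the tool goes at most 41.7 mm and 7.16 degrees, less where a joint would pass 70% of its speed; a pose out of reach is approached as far as the arm can. A call is refused whole if a number of a shift passes 41.7 or a number of a turn 7.16, either way. A call with a gripper value outside its range is refused whole. The fingers move at their own pace and stop on an object; "force" is the grip in N (left out, the last holds). Time passes only in rows, so rows that do not move let the fingers close. It gives the time, the measured TCP pose, the force, the opening and the grip force at its end, in the units of the state.
- get_obs(): the state, without advancing time (a new reading comes with each control period).
- camera(name): name is "scene" or "top" or "wrist"; returns a dict with "frame" (384x512x3 uint8, red, green, blue), "z_map" (384x512 float32, m along the optical axis (not along the pixel's ray), 0 where there is no reading), "camera_matrix" (3x3 intrinsics, pixels), "rvec" (rotation vector, rad) and "tvec" (3), from world to camera coordinates, as OpenCV has them. Camera axes: x right, y down, z forward; pixel columns grow to the right and rows downward; lengths in m; the calibration is good to about 2 mm. A picture is of the moment at which its call begins.
- hand_in(): hands the job in; it is judged then, once.
The state is a dict: "time_s": time; "qpos": joint angles; "joint_vel": joint speeds; "tau": joint torques, N m; "ee_pos": TCP position; "eef_rot": TCP orientation; "force": force on the tool from outside, world axes, zero at the start; "moment": the same for the moment, N m; "grip_width": finger opening in m; "grip_force": force on a finger pad.
Only numpy, scipy, OpenCV 4.12 (cv2) and the standard library are available. Lean on these libraries where they do the work, as an engineer would, in place of code of your own. Each camera call takes 0.05 s, during which the arm holds its last target. There are 200 camera calls.

## Working session

There is one attempt and no reset: what is moved stays moved. The work goes in short steps, Python scripts to look and compute and a tool call to move; the robot and the scene stay as the last step left them, time stands still between calls to the robot, and variables do not carry over. Pictures are saved under pics/ and viewed, at most 10 in all, crops included, and the job is handed in when it is done.

Besides the shell and the picture viewer there is one more tool, called after "Request:" as name(argument=value, ...), one argument or row to a line, values as JSON. send_rows: Moves the arm, as the interface text tells. Its arguments: {"type":"object","properties":{"rows":{"type":"array"},"force":{"type":"number"}},"required":["rows"]}

```bash
mkdir -p pics; python3 - <<'E'
from station import *
import cv2,numpy as np
o=get_obs();print(o)
ims=[]
for n in("scene","top"):
    c=camera(n);np.savez(f"{n}.npz",**c)
    cv2.imwrite(f"pics/{n}.png",c["frame"][:,:,::-1])
    print(n,c["camera_matrix"],c["rvec"],c["tvec"])
E
```

```text
{'time_s': 0.0, 'qpos': array([-1.18157899e+00,  3.00486218e-01,  1.52160372e+00,  1.00762225e-06,
        1.32072082e+00, -6.65970583e-02]), 'joint_vel': array([ 8.88123744e-04, -4.25351617e-04, -9.65366840e-04,  9.38983634e-04,
       -3.30088620e-05, -2.79356952e-04]), 'tau': array([-7.69614617e-04, -5.31814742e+01, -3.52738738e+01,  7.06952135e-02,
        2.44734687e-02, -1.14033664e-04]), 'ee_pos': array([ 0.24198546, -0.49355402,  0.17406849]), 'eef_rot': array([-3.14037732e+00, -8.20357359e-05,  4.55814097e-01]), 'force': array([-0.12920028,  0.03601235, -0.30969056]), 'moment': array([ 0.00362322, -0.02052553, -0.01453545]), 'grip_force': 0.0, 'grip_width': 0.09415568116031256}
scene [[408.59789575   0.         247.04218761]
 [  0.         408.59789575 186.86927761]
 [  0.           0.           1.        ]] [ 1.07418518 -2.12944643  1.21440971] [0.27638438 0.29990378 0.65977521]
top [[481.48913506   0.         260.26742938]
 [  0.         481.48913506 190.0859402 ]
 [  0.           0.           1.        ]] [ 2.11006105 -2.14074487  0.21631358] [-0.05208134  0.50788006  1.16023143]
```

View pics/scene.png

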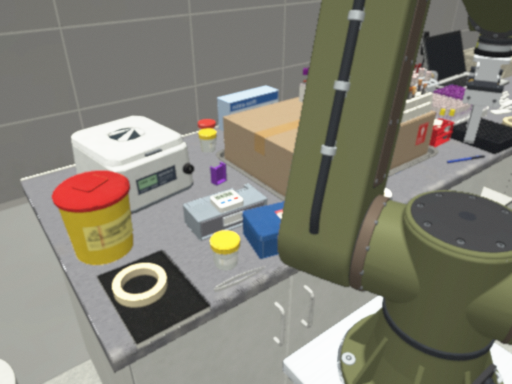

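View pics/top.png

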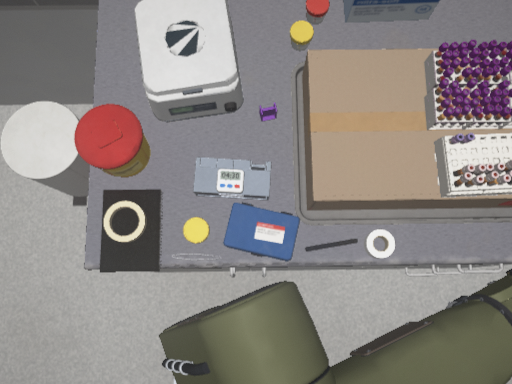

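The scene view shows the grey box at about (225,210) with the white timer on it, and the purple look-alike standing free behind it at (218,173). In the top view the box spans about (194-270, 158-198), with its far edge along row 158 and the purple decoy at (268,113). Next I'll enlarge the box and fit its pose.

```bash
cat > h.py <<'E'
import numpy as np,cv2
def pts(c):
    z=c["z_map"];K=c["camera_matrix"];R=cv2.Rodrigues(c["rvec"])[0]
    v,u=np.mgrid[:z.shape[0],:z.shape[1]]
    p=np.stack([(u-K[0,2])/K[0,0]*z,(v-K[1,2])/K[1,1]*z,z],-1)
    P=(p-c["tvec"].ravel())@R; P[z==0]=np.nan; return P
E
python3 - <<'E'
from h import *
c=np.load("top.npz");P=pts(c)
sub=np.zeros(P.shape[:2],bool);sub[145:210,180:285]=1
m=sub&(abs(P[...,2]-.06)<.006)
xy=P[m][:,:2].astype(np.float32)
print(m.sum(),np.median(P[m][:,2]),cv2.minAreaRect(xy),cv2.boxPoints(cv2.minAreaRect(xy)))
for r in range(152,166,1): print(r,np.round(P[r,190:276:6,2]*1000).astype(int))
# surroundings height map behind
for r in range(60,160,8): print(r,np.round(P[r,150:310:10,2]*1000).astype(int),P[r,230,:2].round(3))
im=c["frame"][100:215,175:290,::-1]
cv2.imwrite("pics/crop.png",cv2.resize(im,None,fx=5,fy=5,interpolation=cv2.INTER_CUBIC))
E
```

```text
2010 0.05878851878422305 ((0.5221699476242065, 0.012072913348674774), (0.18988394737243652, 0.12829947471618652), 85.64128875732422) [[ 0.4509901  -0.07771906]
 [ 0.5789185  -0.08746988]
 [ 0.5933498   0.10186488]
 [ 0.46542138  0.11161571]]
152 [ 0 -1 -9 -3 -2 -4  0 -2 -5  2  4 -1 -3 -2 -5]
153 [-3  2  3  2 -1 -6  0 -2  2 -3 -1  1  0 -4 -3]
154 [-2  2 -3  1  0 -3 -2 -3 -8 -2 -2  2 -5 -6  2]
155 [ 0 -1 -2  0 -5 -2  3 -3 -1 -1 -2 -3  2 -4 -2]
156 [-1 -4 -1  0  4 -1 -3 -1 -1 -1 -1 -3 -5 -6  3]
157 [-5 -3 -1 -8  1  2 -4  0 -3  0  0 -2 -1 -3 -2]
158 [ 0 55 60 56 61 -2 -2  3  0 -2 -4 -2  1 -1 -4]
159 [-4 55 57 61 58 62 56 -1 -2 -1 -4 -5  5  0  1]
160 [-4 58 54 61 56 56 62 63 61 57  1  0 -5 -4  5]
161 [-4 60 60 59 57 61 61 58 59 58 54 -3 -1 -2 -6]
162 [                  -2                   60                   63
                   58                   58 -9223372036854775808
                   61                   58                   58
                   58                   58                    0
                    2                   55                   -3]
163 [-3 60 57 57 57 53 
[... 818 characters left out ...]
      -6                   -4                   -2
                    4] [0.734 0.014]
108 [ -4 100  88  87  80  71  61  44  85  -4   3  56  50   0   3  -1] [0.712 0.014]
116 [-2 39 37 30 22  9  9 -6 -2 -3 -2  5  2  0 -2  0] [0.722 0.019]
124 [ 1 -3 -1 -5  2  3 -3 -3 -3  0 -3 -2  4 -4 -1  2] [0.7   0.019]
132 [-1  2 -2 -1 -3 -4 -5 -7 -4  2 -2 -3 -3 -2 -1 -3] [0.678 0.019]
140 [-3 -2 -2 -5  1 -6  3 -4 -1 -2 -1  0  3  3 -2  1] [0.654 0.019]
148 [-1  2 -1  2 -1 -1 -5 -6 -3 -1  3 -4 -3  0  2 -3] [0.633 0.019]
156 [ 0 -3 -4 -4 -1  1 -1 -1  1 -2 -1  0  0 -5 -1  4] [0.61  0.019]<stdin>:7: RuntimeWarning: invalid value encountered in cast
<stdin>:9: RuntimeWarning: invalid value encountered in cast
```

View pics/crop.png

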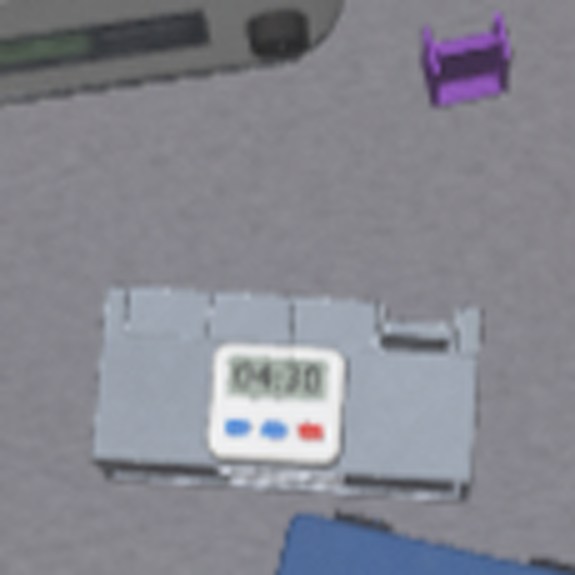

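The crop shows the notch in the far edge, with its edges at about crop x 380 and 453. That puts its centre at top pixel (258,162), and the light key strip sits in it with a dark gap in front. It is the same grey as the box. The purple piece at crop (467,60), top pixel (268,112), is the look-alike, so I'll leave it alone.

```bash
cat >> h.py <<'E'
def ray(c,u,v,z):
    K=c["camera_matrix"];R=cv2.Rodrigues(c["rvec"])[0];t=c["tvec"].ravel()
    C=-R.T@t;d=R.T@np.linalg.inv(K)@np.array([u,v,1.]);return C+d*(z-C[2])/d[2]
E
python3 - <<'E'
from h import *
c=np.load("top.npz")
f=lambda x,y:ray(c,175+(x-2)/5,100+(y-2)/5,.06)[:2]
for n,p in dict(FL=(106,289),FR=(481,310),NL=(97,460),NR=(470,487),n1=(381,304),n2=(454,308),k1=(385,321),k2=(450,324),timerBack=(280,345)).items(): print(n,f(*p).round(4))
P=pts(c);m=np.zeros(P.shape[:2],bool);m[150:175,185:285]=1
# far edge: first row per column with z>45mm
L=[]
for u in range(198,250):
    r=[v for v in range(150,170) if P[v,u,2]>.045]
    if r: L.append(ray(c,u,r[0]-.5,.06)[:2])
L=np.array(L);k=np.polyfit(L[:,1],L[:,0],1);print(k,np.degrees(np.arctan(k[0])))
E
```

```text
FL [0.591  0.1018]
FR [ 0.5777 -0.0869]
NL [0.5034 0.1054]
NR [ 0.4872 -0.0797]
n1 [ 0.5815 -0.0366]
n2 [ 0.5789 -0.0733]
k1 [ 0.5726 -0.0385]
k2 [ 0.5706 -0.0712]
timerBack [0.5609 0.0143]
[0.07321461 0.58467685] 4.187416769689748
```

```bash
python3 - <<'E'
from h import *
P=np.concatenate([pts(np.load(n+".npz")).reshape(-1,3) for n in("top",)])
for x in np.arange(.3,.9,.05):
    print(round(x,2),[ (lambda q:int(np.nanpercentile(q,98)*1000) if len(q)>3 else None)(P[(abs(P[:,0]-x)<.025)&(abs(P[:,1]-y)<.025)][:,2]) for y in np.arange(.15,-.55,-.05)])
E
```

```text
0.3 [0, -2, -1, -2, 653, 656, -1, -1, -2, 0, 0, -3, 481, 309]
0.35 [6, 5, 58, 66, 67, 68, 66, 11, 12, 20, 34, 33, 4, 3]
0.4 [65, 68, 65, 68, 68, 68, 68, 20, 21, 22, 34, 33, 20, 21]
0.45 [2, 66, 3, 68, 67, 68, 67, 148, 149, 148, 149, 148, 181, 259]
0.5 [3, 61, 79, 80, 62, 59, 21, 149, 150, 150, 149, 150, 201, 276]
0.55 [3, 63, 79, 80, 63, 61, 22, 150, 150, 150, 150, 150, 204, 245]
0.6 [4, 61, 61, 61, 58, 5, 22, 150, 150, 150, 150, 150, 204, 247]
0.65 [3, 3, 3, 3, 4, 3, 22, 150, 150, 150, 150, 150, 258, 259]
0.7 [132, 128, 89, 90, 53, 51, 22, 150, 150, 150, 150, 150, 258, 260]
0.75 [158, 157, 156, 155, 4, 52, 21, 150, 150, 150, 150, 150, 258, 260]
0.8 [159, 158, 159, 158, 3, 3, 22, 150, 150, 150, 150, 150, 258, 260]
0.85 [158, 158, 158, 157, 3, 3, 21, 150, 150, 149, 151, 150, 149, 149]
0.9 [159, 158, 158, 155, 3, 3, 67, 67, 2, 1, 4, 3, 3, 4]
```

Request:
send_rows(
  rows=[
    {"dz": -30, "roll": 6, "jaw": 1},
    {"dz": -30, "roll": 6, "jaw": 1},
    {"dz": -30, "roll": 6, "jaw": 1},
    {"dz": -30, "roll": 6, "jaw": 1},
    {"dz": -20, "roll": 6.3, "jaw": 1},
    {"dz": 0, "jaw": 1},
    {"dz": 0, "jaw": 1},
  ],
  force=20,
)

```text
invalid input at $.rows[0]: expected keys dx, dy, dz, roll, jaw
```

Request:
send_rows(
  rows=[
    {"dx": 0, "dy": 0, "dz": -30, "roll": 6, "jaw": 1},
    {"dx": 0, "dy": 0, "dz": -30, "roll": 6, "jaw": 1},
    {"dx": 0, "dy": 0, "dz": -30, "roll": 6, "jaw": 1},
    {"dx": 0, "dy": 0, "dz": -30, "roll": 6, "jaw": 1},
    {"dx": 0, "dy": 0, "dz": -20, "roll": 6.3, "jaw": 1},
    {"dx": 0, "dy": 0, "dz": 0, "roll": 0, "jaw": 1},
    {"dx": 0, "dy": 0, "dz": 0, "roll": 0, "jaw": 1},
  ],
  force=20,
)

```text
time_s: 0.68
ee_pos: [0.2421, -0.494, 0.3147]
eef_rot: [3.141, -0.0, -0.071]
force: [-0.1, -0.5, -1.4]
grip_width: 0.0509
grip_force: 0.0
```

```bash
python3 - <<'E'
from h import *
P=pts(np.load("top.npz")).reshape(-1,3)
q=P[(P[:,2]>.1)&(P[:,1]<-.1)&(P[:,0]>.5)&(P[:,0]<.75)]
print(np.sort(q[:,1])[-8:])
q=P[(P[:,2]>.1)&(P[:,1]>-.1)&(P[:,0]>.5)&(P[:,0]<.75)];print(np.sort(q[:,1])[:5],np.sort(q[:,0])[:5])
E
```

```text
[-0.17806816 -0.17799817 -0.17796785 -0.17794697 -0.17787861 -0.17787797
 -0.17782599 -0.17745318]
[-0.00697087 -0.00494435 -0.00479095 -0.00460792 -0.00440296] [0.54028989 0.54162256 0.54171794 0.54174402 0.54177145]
```

Request:
send_rows(
  rows=[
    {"dx": 20, "dy": -30, "dz": 0, "roll": 0, "jaw": 1},
    {"dx": 20, "dy": -30, "dz": 0, "roll": 0, "jaw": 1},
    {"dx": 20, "dy": -30, "dz": 0, "roll": 0, "jaw": 1},
    {"dx": 20, "dy": -30, "dz": 0, "roll": 0, "jaw": 1},
    {"dx": 20, "dy": -30, "dz": 0, "roll": 0, "jaw": 1},
    {"dx": 20, "dy": -30, "dz": 0, "roll": 0, "jaw": 1},
    {"dx": 20, "dy": -30, "dz": 0, "roll": 0, "jaw": 1},
    {"dx": 20, "dy": -30, "dz": 0, "roll": 0, "jaw": 1},
    {"dx": 20, "dy": -30, "dz": 0, "roll": 0, "jaw": 1},
    {"dx": 20, "dy": -30, "dz": 0, "roll": 0, "jaw": 1},
    {"dx": 20, "dy": -30, "dz": 0, "roll": 0, "jaw": 1},
    {"dx": 20, "dy": -30, "dz": 0, "roll": 0, "jaw": 1},
  ],
)

```text
time_s: 1.68
ee_pos: [0.5081, -0.1505, 0.3128]
eef_rot: [-3.141, 0.003, -0.07]
force: [0.4, -0.1, -0.1]
grip_width: 0.0003
grip_force: 0.0
```

Request:
send_rows(
  rows=[
    {"dx": 25, "dy": -30, "dz": 0, "roll": 0, "jaw": 1},
    {"dx": 25, "dy": -30, "dz": 0, "roll": 0, "jaw": 1},
    {"dx": 25, "dy": -30, "dz": 0, "roll": 0, "jaw": 1},
    {"dx": 25, "dy": -12, "dz": 0, "roll": 0, "jaw": 1},
    {"dx": 0, "dy": 0, "dz": 0, "roll": 0, "jaw": 1},
    {"dx": 0, "dy": 0, "dz": 0, "roll": 0, "jaw": 1},
    {"dx": 0, "dy": 0, "dz": 0, "roll": 0, "jaw": 1},
  ],
)

```text
time_s: 2.27
ee_pos: [0.6143, -0.0583, 0.3134]
eef_rot: [-3.142, 0.002, -0.072]
force: [0.4, -0.4, 0.1]
grip_width: 0.0007
grip_force: 0.0
```

```bash
python3 - <<'E'
from station import *
from h import *
c=camera("wrist");np.savez("wrist.npz",**c)
R=cv2.Rodrigues(c["rvec"])[0];K=c["camera_matrix"]
im=c["frame"][:,:,::-1].copy()
for p in [(.5806,-.0548,.06),(.5815,-.0366,.06),(.5789,-.0733,.06),(.591,.1018,.06),(.5777,-.0869,.06)]:
    q=cv2.projectPoints(np.array([p]),c["rvec"],c["tvec"],K,None)[0].ravel();print(p,q)
cv2.imwrite("pics/w1.png",cv2.resize(im,None,fx=1.5,fy=1.5))
E
```

```text
(0.5806, -0.0548, 0.06) [252.68598733 178.40538986]
(0.5815, -0.0366, 0.06) [239.53984722 178.69074662]
(0.5789, -0.0733, 0.06) [266.08918084 178.66547763]
(0.591, 0.1018, 0.06) [139.44186539 178.99961379]
(0.5777, -0.0869, 0.06) [275.93650169 178.82177482]
```

View pics/w1.png

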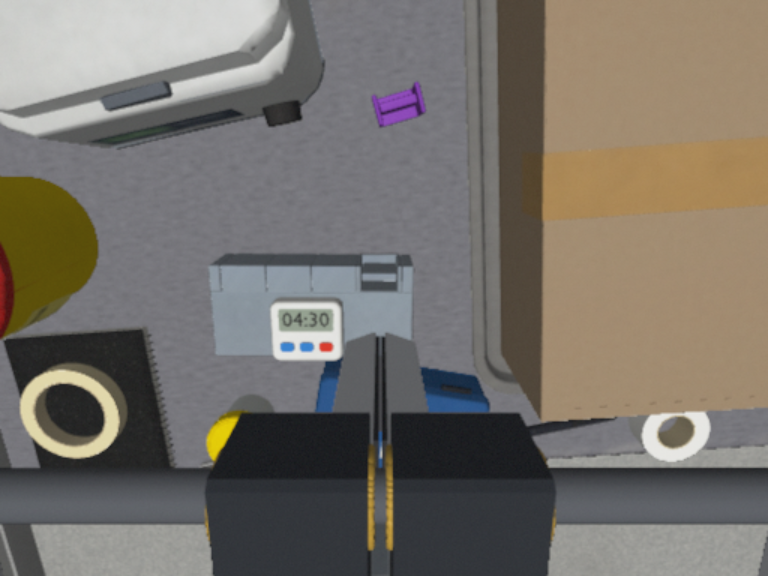

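The wrist view shows the notch at picture x 361-398, so its centre is at about image column 253. The top view predicted 252.7, and the fingers line up with it. Next I'll go down behind the box.

Request:
send_rows(
  rows=[
    {"dx": 0, "dy": -1, "dz": 38, "roll": 0, "jaw": 1},
    {"dx": 0, "dy": 0, "dz": 38, "roll": 0, "jaw": 1},
    {"dx": 0, "dy": 0, "dz": 38, "roll": 0, "jaw": 1},
    {"dx": 0, "dy": 0, "dz": 38, "roll": 0, "jaw": 1},
    {"dx": 0, "dy": 0, "dz": 35, "roll": 0, "jaw": 1},
    {"dx": 0, "dy": 0, "dz": 30, "roll": 0, "jaw": 1},
    {"dx": 0, "dy": 0, "dz": 25, "roll": 0, "jaw": 1},
    {"dx": 0, "dy": 0, "dz": 20, "roll": 0, "jaw": 1},
    {"dx": 0, "dy": 0, "dz": 18, "roll": 0, "jaw": 1},
    {"dx": 0, "dy": 0, "dz": 0, "roll": 0, "jaw": 1},
    {"dx": 0, "dy": 0, "dz": 0, "roll": 0, "jaw": 1},
  ],
)

```text
time_s: 3.23
ee_pos: [0.6143, -0.0576, 0.035]
eef_rot: [-3.142, 0.001, -0.074]
force: [-0.3, 0.4, 0.0]
grip_width: 0.0004
grip_force: 0.0
```

Request:
send_rows(
  rows=[
    {"dx": -5, "dy": 0, "dz": 0, "roll": 0, "jaw": 1},
    {"dx": -5, "dy": 0, "dz": 0, "roll": 0, "jaw": 1},
    {"dx": -5, "dy": 0, "dz": 0, "roll": 0, "jaw": 1},
    {"dx": -3, "dy": 0, "dz": 0, "roll": 0, "jaw": 1},
    {"dx": -2, "dy": 0, "dz": 0, "roll": 0, "jaw": 1},
    {"dx": 0, "dy": 0, "dz": 0, "roll": 0, "jaw": 1},
    {"dx": 0, "dy": 0, "dz": 0, "roll": 0, "jaw": 1},
  ],
)

```text
time_s: 3.82
ee_pos: [0.5951, -0.0554, 0.0349]
eef_rot: [3.142, -0.0, -0.073]
force: [0.7, -0.6, 0.0]
grip_width: 0.0007
grip_force: 0.0
```

Request:
send_rows(
  rows=[
    {"dx": -2, "dy": 0, "dz": 0, "roll": 0, "jaw": 1},
    {"dx": -2, "dy": 0, "dz": 0, "roll": 0, "jaw": 1},
    {"dx": -2, "dy": 0, "dz": 0, "roll": 0, "jaw": 1},
    {"dx": -2, "dy": 0, "dz": 0, "roll": 0, "jaw": 1},
    {"dx": 0, "dy": 0, "dz": 0, "roll": 0, "jaw": 1},
    {"dx": 0, "dy": 0, "dz": 0, "roll": 0, "jaw": 1},
  ],
)

```text
time_s: 4.32
ee_pos: [0.587, -0.0549, 0.0347]
eef_rot: [-3.142, -0.0, -0.073]
force: [0.6, 0.4, 0.0]
grip_width: -0.0
grip_force: 0.0
```

Request:
send_rows(
  rows=[
    {"dx": -2, "dy": 0, "dz": 0, "roll": 0, "jaw": 1},
    {"dx": -1, "dy": 0, "dz": 0, "roll": 0, "jaw": 1},
    {"dx": -1, "dy": 0, "dz": 0, "roll": 0, "jaw": 1},
    {"dx": 0, "dy": 0, "dz": 0, "roll": 0, "jaw": 1},
    {"dx": 0, "dy": 0, "dz": 0, "roll": 0, "jaw": 1},
  ],
)

```text
time_s: 4.73
ee_pos: [0.583, -0.0545, 0.0347]
eef_rot: [-3.142, -0.0, -0.073]
force: [0.6, -0.4, 0.4]
grip_width: 0.0004
grip_force: 0.0
```

There is no contact, and the fingertip is already past the plane of the far face, so it's inside the notch. I'll press on.

Request:
send_rows(
  rows=[
    {"dx": -1, "dy": 0, "dz": 0, "roll": 0, "jaw": 1},
    {"dx": -1, "dy": 0, "dz": 0, "roll": 0, "jaw": 1},
    {"dx": -1, "dy": 0, "dz": 0, "roll": 0, "jaw": 1},
    {"dx": -1, "dy": 0, "dz": 0, "roll": 0, "jaw": 1},
    {"dx": 0, "dy": 0, "dz": 0, "roll": 0, "jaw": 1},
  ],
)

```text
time_s: 5.15
ee_pos: [0.5789, -0.0542, 0.0346]
eef_rot: [3.142, 0.0, -0.073]
force: [0.4, 0.8, 0.6]
grip_width: 0.0005
grip_force: 0.0
```

Request:
send_rows(
  rows=[
    {"dx": -1, "dy": 0, "dz": 0, "roll": 0, "jaw": 1},
    {"dx": -1, "dy": 0, "dz": 0, "roll": 0, "jaw": 1},
    {"dx": -1, "dy": 0, "dz": 0, "roll": 0, "jaw": 1},
    {"dx": -1, "dy": 0, "dz": 0, "roll": 0, "jaw": 1},
    {"dx": 0, "dy": 0, "dz": 0, "roll": 0, "jaw": 1},
  ],
)

```text
time_s: 5.57
ee_pos: [0.5749, -0.054, 0.0347]
eef_rot: [3.142, 0.0, -0.073]
force: [0.4, 0.1, 0.0]
grip_width: 0.0005
grip_force: 0.0
```

Request:
send_rows(
  rows=[
    {"dx": -1, "dy": 0, "dz": 0, "roll": 0, "jaw": 1},
    {"dx": -1, "dy": 0, "dz": 0, "roll": 0, "jaw": 1},
    {"dx": 0, "dy": 0, "dz": 0, "roll": 0, "jaw": 1},
  ],
)

```text
time_s: 5.82
ee_pos: [0.5729, -0.0538, 0.0346]
eef_rot: [-3.142, 0.0, -0.073]
force: [-0.5, 0.2, 0.6]
grip_width: 0.0004
grip_force: 0.0
```

Request:
send_rows(
  rows=[
    {"dx": -1, "dy": 0, "dz": 0, "roll": 0, "jaw": 1},
    {"dx": -1, "dy": 0, "dz": 0, "roll": 0, "jaw": 1},
    {"dx": 0, "dy": 0, "dz": 0, "roll": 0, "jaw": 1},
  ],
)

```text
time_s: 6.07
ee_pos: [0.5709, -0.0537, 0.0346]
eef_rot: [3.142, 0.0, -0.073]
force: [-0.7, -0.2, 0.6]
grip_width: 0.0006
grip_force: 0.0
```

```bash
python3 - <<'E'
from station import *
from h import *
c=camera("wrist");im=c["frame"][:,:,::-1].copy()
cv2.imwrite("pics/w2.png",cv2.resize(im,None,fx=1.5,fy=1.5))
E
```

```text
(no output)
```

View pics/w2.png

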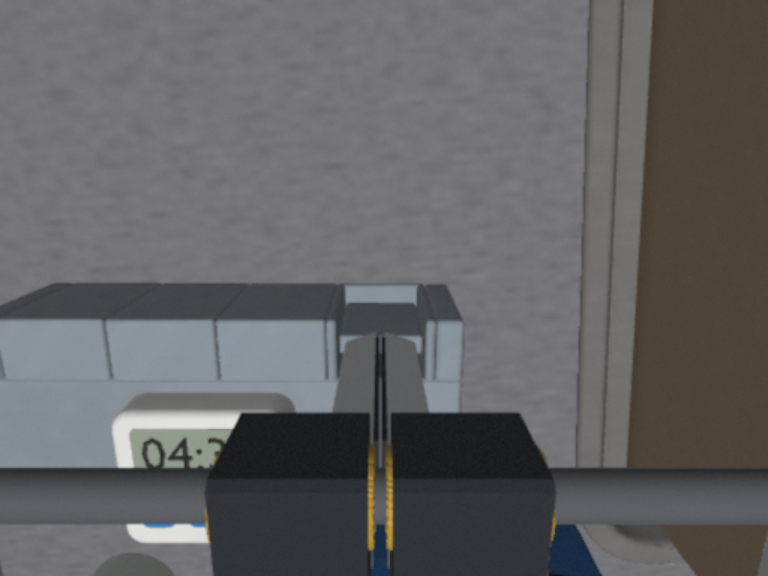

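The wrist view shows the fingertip at (380,333), over the notch and in line with it. The key's top strip is at row 340 and its dark face at rows 305-335. I'll project the TCP to compare depths.

```bash
python3 - <<'E'
from station import *
from h import *
o=get_obs();print(o["ee_pos"],o["force"],o["time_s"])
c=camera("wrist");np.savez("w3.npz",**c)
pr=lambda p:cv2.projectPoints(np.array([p],float),c["rvec"],c["tvec"],c["camera_matrix"],None)[0].ravel()*1.5
R=cv2.Rodrigues(c["rvec"])[0];print("cam",-R.T@c["tvec"].ravel())
x,y,_=o["ee_pos"]
print("tcp",pr(o["ee_pos"]),"tcp+8",pr(o["ee_pos"]+[.008,0,0]))
print("FR top",pr((.5777,-.0869,.06)),"FRbot",pr((.5777,-.0869,0)),"notch top",pr((.5806,-.0548,.06)))
for z in(.009,.035,.055):print("key0",z,pr((.5726,-.0545,z)),"home",pr((.5646,-.0545,z)))
P=pts(c)
for u in(235,253,270):
  for r in range(186,250,4): print(u,r,P[r,u].round(3),end=' ')
  print()
t=camera("top");cv2.imwrite("pics/t2.png",cv2.resize(t["frame"][100:215,175:290,::-1],None,fx=5,fy=5,interpolation=cv2.INTER_CUBIC))
E
```

```text
[ 0.57101271 -0.05368595  0.03466094] [ 0.15156414 -0.19438823 -0.15856872] 6.1167
cam [ 0.64679155 -0.05847561  0.24552667]
tcp [381.05623715 326.79102323] tcp+8 [379.71450241 309.22803767]
FR top [466.97656956 326.87794985] FRbot [447.03927273 285.50280188] notch top [382.37652765 325.50348941]
key0 0.009 [382.3393501  305.39228887] home [383.51717871 321.12963167]
key0 0.035 [382.67622423 323.46460271] home [383.98241862 340.79074411]
key0 0.055 [382.99193025 340.4013088 ] home [384.41762866 359.18278931]
235 186 [ 0.585 -0.041  0.002] 235 190 [ 0.583 -0.041  0.008] 235 194 [ 0.581 -0.041  0.009] 235 198 [ 0.578 -0.041  0.01 ] 235 202 [ 0.576 -0.041  0.011] 235 206 [ 0.575 -0.041  0.019] 235 210 [ 0.576 -0.042  0.031] 235 214 [ 0.575 -0.042  0.037] 235 218 [ 0.576 -0.042  0.046] 235 222 [ 0.576 -0.043  0.053] 235 226 [ 0.575 -0.043  0.056] 235 230 [ 0.581 -0.044  0.078] 235 234 [ 0.581 -0.045  0.084] 235 238 [ 0.581 -0.045  0.09 ] 235 242 [ 0.581 -0.045  0.094] 235 246 [ 0.581 -0.045  0.098] 
253 186 [ 0.584 -0.054  0.001] 253 190 [ 0.583 -0.054  0.008] 253 194 [ 0.58  -0.054  0.0
[... 203 characters left out ...]
75 -0.053  0.052] 253 226 [ 0.579 -0.054  0.069] 253 230 [ 0.579 -0.054  0.075] 253 234 [ 0.579 -0.054  0.08 ] 253 238 [ 0.579 -0.054  0.086] 253 242 [ 0.579 -0.054  0.091] 253 246 [ 0.579 -0.054  0.096] 
270 186 [ 0.583 -0.066  0.001] 270 190 [ 0.582 -0.066  0.008] 270 194 [ 0.579 -0.066  0.008] 270 198 [ 0.576 -0.066  0.009] 270 202 [ 0.574 -0.065  0.012] 270 206 [ 0.574 -0.065  0.02 ] 270 210 [ 0.574 -0.064  0.029] 270 214 [ 0.574 -0.064  0.037] 270 218 [ 0.574 -0.064  0.046] 270 222 [ 0.574 -0.063  0.053] 270 226 [ 0.579 -0.063  0.072] 270 230 [ 0.58  -0.062  0.079] 270 234 [ 0.58  -0.062  0.084] 270 238 [ 0.58  -0.062  0.09 ] 270 242 [ 0.58  -0.062  0.095] 270 246 [ 0.58  -0.062  0.098]
```

View pics/t2.png

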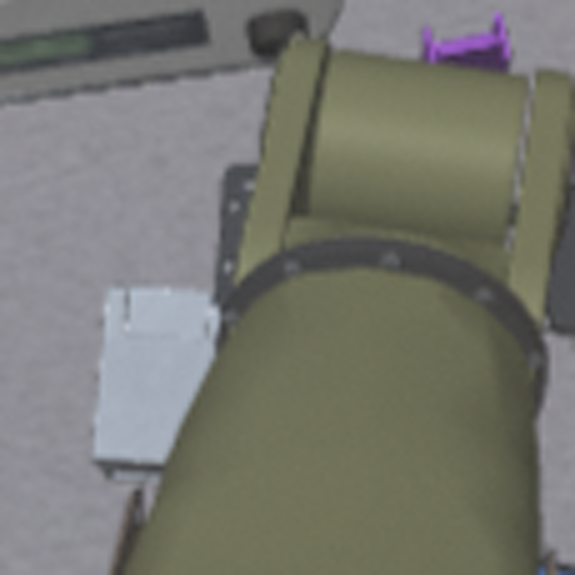

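The depths settle it. The key face is at x≈0.575 and still visible up to z≈0.056, while the visible fingertips stop at z≈0.063, about 28 mm above the reported TCP. The fingers are therefore passing over the key, which matches the zero force. I'll back off, go lower (TCP z ≈ 0.012, still above the table either way), and check the tip height.

Request:
send_rows(
  rows=[
    {"dx": 8, "dy": 0, "dz": 0, "roll": 0, "jaw": 1},
    {"dx": 8, "dy": 0, "dz": 0, "roll": 0, "jaw": 1},
    {"dx": 10, "dy": 0, "dz": 0, "roll": 0, "jaw": 1},
    {"dx": 8, "dy": 0, "dz": 0, "roll": 0, "jaw": 1},
    {"dx": 0, "dy": 0, "dz": 0, "roll": 0, "jaw": 1},
    {"dx": 0, "dy": 0, "dz": 8, "roll": 0, "jaw": 1},
    {"dx": 0, "dy": 0, "dz": 8, "roll": 0, "jaw": 1},
    {"dx": 0, "dy": 0, "dz": 6, "roll": 0, "jaw": 1},
    {"dx": 0, "dy": 0, "dz": 0, "roll": 0, "jaw": 1},
    {"dx": 0, "dy": 0, "dz": 0, "roll": 0, "jaw": 1},
  ],
)

```text
time_s: 7.05
ee_pos: [0.6045, -0.0561, 0.012]
eef_rot: [-3.142, 0.001, -0.073]
force: [0.4, 0.4, -0.2]
grip_width: 0.0005
grip_force: 0.0
```

```bash
python3 - <<'E'
from station import *
from h import *
c=camera("wrist")
cv2.imwrite("pics/w4.png",cv2.resize(c["frame"][:,:,::-1],None,fx=1.5,fy=1.5))
pr=lambda p:cv2.projectPoints(np.array([p],float),c["rvec"],c["tvec"],c["camera_matrix"],None)[0].ravel()*1.5
o=get_obs();e=o["ee_pos"];print(e,"tcp",pr(e),"tcp+8",pr(e+[.008,0,0]),"+8,+28z",pr(e+[.008,0,.028]))
P=pts(c)
for u in(235,246,253,262):
  for r in range(200,250,3): print(r,P[r,u].round(3)[[0,2]],end=' ')
  print()
E
```

```text
[ 0.60489338 -0.05614584  0.01258699] tcp [381.05933136 326.43759768] tcp+8 [379.71369064 308.83043121] +8,+28z [379.75795792 331.75855976]
200 [0.614 0.001] 203 [0.612 0.002] 206 [ 0.61 -0.  ] 209 [0.608 0.   ] 212 [0.606 0.001] 215 [0.604 0.002] 218 [0.601 0.   ] 221 [0.599 0.   ] 224 [0.597 0.001] 227 [0.615 0.052] 230 [0.614 0.055] 233 [0.615 0.061] 236 [0.614 0.064] 239 [0.615 0.068] 242 [0.614 0.071] 245 [0.615 0.075] 248 [0.614 0.078] 
200 [ 0.613 -0.   ] 203 [0.611 0.   ] 206 [0.61  0.001] 209 [0.607 0.001] 212 [0.605 0.001] 215 [0.603 0.   ] 218 [0.601 0.001] 221 [0.599 0.001] 224 [0.614 0.047] 227 [0.614 0.051] 230 [0.615 0.057] 233 [0.614 0.061] 236 [0.614 0.065] 239 [0.614 0.068] 242 [0.614 0.072] 245 [0.615 0.076] 248 [0.615 0.079] 
200 [0.613 0.001] 203 [0.611 0.001] 206 [0.609 0.001] 209 [0.607 0.002] 212 [0.605 0.001] 215 [0.603 0.002] 218 [0.6 0. ] 221 [0.598 0.001] 224 [0.596 0.001] 227 [0.612 0.047] 230 [0.613 0.053] 233 [0.612 0.055] 236 [0.612 0.061] 239 [0.613 0.065] 242 [0.612 0.068] 245 [0.612 0.072] 248 [0.613 0.075] 
200 [0.613 0.001] 203 [0.611 0.001] 206 [0.609 0.001] 209 [0.606 0.001] 212 [0.604 0.001] 215 [0.602 0.001] 218 [0.6   0.001] 221 [0.598 0.001] 224 [0.613 0.047] 227 [0.614 0.053] 230 [0.613 0.056] 233 [0.613 0.06 ] 236 [0.614 0.065] 239 [0.613 0.067] 242 [0.614 0.072] 245 [0.614 0.075] 248 [0.614 0.079]
```

View pics/w4.png

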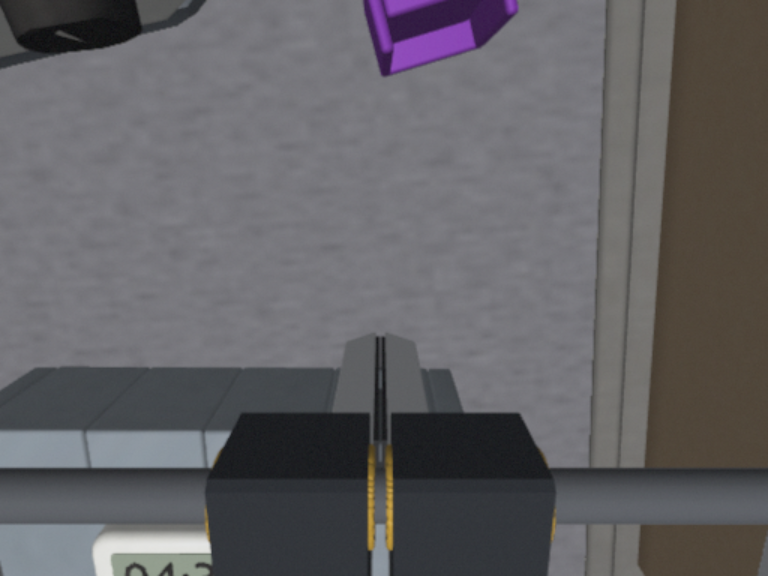

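The fingertips are at z≈0.045 with the TCP at 0.012, so the real tips are about 32 mm short of the reported TCP. I'll go down 7 mm more, then feel inward again.

Request:
send_rows(
  rows=[
    {"dx": 0, "dy": 0, "dz": 4, "roll": 0, "jaw": 1},
    {"dx": 0, "dy": 0, "dz": 3, "roll": 0, "jaw": 1},
    {"dx": -8, "dy": 0, "dz": 0, "roll": 0, "jaw": 1},
    {"dx": -6, "dy": 0, "dz": 0, "roll": 0, "jaw": 1},
    {"dx": -3, "dy": 0, "dz": 0, "roll": 0, "jaw": 1},
    {"dx": 0, "dy": 0, "dz": 0, "roll": 0, "jaw": 1},
  ],
)

```text
time_s: 7.6
ee_pos: [0.5876, -0.0549, 0.0058]
eef_rot: [3.142, -0.0, -0.073]
force: [0.4, 0.1, 1.2]
grip_width: 0.0005
grip_force: 0.0
```

Request:
send_rows(
  rows=[
    {"dx": -1, "dy": 0, "dz": 0, "roll": 0, "jaw": 1},
    {"dx": -1, "dy": 0, "dz": 0, "roll": 0, "jaw": 1},
    {"dx": -1, "dy": 0, "dz": 0, "roll": 0, "jaw": 1},
    {"dx": -1, "dy": 0, "dz": 0, "roll": 0, "jaw": 1},
    {"dx": 0, "dy": 0, "dz": 0, "roll": 0, "jaw": 1},
  ],
)

```text
time_s: 8.02
ee_pos: [0.5843, -0.0547, 0.0057]
eef_rot: [3.142, -0.001, -0.073]
force: [1.6, 0.2, -1.0]
grip_width: 0.0004
grip_force: 1.1
```

Request:
send_rows(
  rows=[
    {"dx": -1, "dy": 0, "dz": 0, "roll": 0, "jaw": 1},
    {"dx": -1, "dy": 0, "dz": 0, "roll": 0, "jaw": 1},
    {"dx": 0, "dy": 0, "dz": 0, "roll": 0, "jaw": 1},
  ],
)

```text
time_s: 8.27
ee_pos: [0.5821, -0.0545, 0.0057]
eef_rot: [3.142, -0.0, -0.073]
force: [3.3, -0.5, -0.3]
grip_width: 0.0006
grip_force: 1.4
```

The force rises to about 3 N at the key's depth, so this is contact with the key.

Request:
send_rows(
  rows=[
    {"dx": -1, "dy": 0, "dz": 0, "roll": 0, "jaw": 1},
    {"dx": -1, "dy": 0, "dz": 0, "roll": 0, "jaw": 1},
    {"dx": -1, "dy": 0, "dz": 0, "roll": 0, "jaw": 1},
    {"dx": 0, "dy": 0, "dz": 0, "roll": 0, "jaw": 1},
  ],
)

```text
time_s: 8.6
ee_pos: [0.5789, -0.0542, 0.0057]
eef_rot: [-3.142, 0.0, -0.073]
force: [2.2, 0.6, -1.0]
grip_width: 0.0003
grip_force: 1.1
```

Request:
send_rows(
  rows=[
    {"dx": -1, "dy": 0, "dz": 0, "roll": 0, "jaw": 1},
    {"dx": -1, "dy": 0, "dz": 0, "roll": 0, "jaw": 1},
    {"dx": -1, "dy": 0, "dz": 0, "roll": 0, "jaw": 1},
    {"dx": 0, "dy": 0, "dz": 0, "roll": 0, "jaw": 1},
  ],
)

```text
time_s: 8.93
ee_pos: [0.5766, -0.0541, 0.0058]
eef_rot: [-3.142, -0.002, -0.073]
force: [7.4, -0.0, -3.0]
grip_width: 0.0007
grip_force: 3.8
```

Request:
send_rows(
  rows=[
    {"dx": -1, "dy": 0, "dz": 0, "roll": 0, "jaw": 1},
    {"dx": -1, "dy": 0, "dz": 0, "roll": 0, "jaw": 1},
    {"dx": 0, "dy": 0, "dz": 0, "roll": 0, "jaw": 1},
  ],
)

```text
time_s: 9.18
ee_pos: [0.5765, -0.0541, 0.0061]
eef_rot: [3.141, -0.006, -0.073]
force: [19.8, -0.0, -9.4]
grip_width: 0.0008
grip_force: 9.8
```

It hit a hard stop after about 8 mm of travel (19.8 N). Now I'll back out and go up.

Request:
send_rows(
  rows=[
    {"dx": 4, "dy": 0, "dz": 0, "roll": 0, "jaw": 1},
    {"dx": 8, "dy": 0, "dz": 0, "roll": 0, "jaw": 1},
    {"dx": 10, "dy": 0, "dz": 0, "roll": 0, "jaw": 1},
    {"dx": 10, "dy": 0, "dz": 0, "roll": 0, "jaw": 1},
    {"dx": 0, "dy": 0, "dz": -25, "roll": 0, "jaw": 1},
    {"dx": 0, "dy": 0, "dz": -38, "roll": 0, "jaw": 1},
    {"dx": 0, "dy": 0, "dz": -38, "roll": 0, "jaw": 1},
    {"dx": 0, "dy": 0, "dz": -38, "roll": 0, "jaw": 1},
    {"dx": 0, "dy": 0, "dz": -38, "roll": 0, "jaw": 1},
    {"dx": 0, "dy": 0, "dz": -38, "roll": 0, "jaw": 1},
    {"dx": 0, "dy": 0, "dz": -38, "roll": 0, "jaw": 1},
    {"dx": 0, "dy": 0, "dz": 0, "roll": 0, "jaw": 1},
  ],
)

```text
time_s: 10.18
ee_pos: [0.6076, -0.0565, 0.2667]
eef_rot: [3.141, -0.01, -0.073]
force: [0.0, 0.2, 0.3]
grip_width: 0.0003
grip_force: 0.0
```

```bash
python3 - <<'E'
from station import *
from h import *
c=camera("wrist");s=camera("scene")
a=cv2.resize(c["frame"][140:260,120:320,::-1],None,fx=4,fy=4,interpolation=cv2.INTER_CUBIC)
cv2.imwrite("pics/w5.png",a)
E
```

```text
(no output)
```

View pics/w5.png

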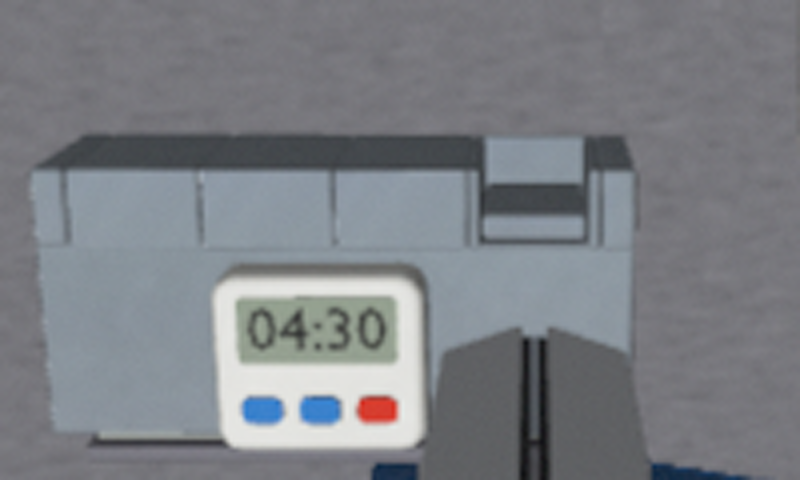

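The view shows the key at (535,228) flush against the back of the notch, with the dark gap closed. The drawer front is out below the box at about (150,440), and the timer hasn't moved. The robot is clear, so I'll hand in.

```bash
python3 -c "
from station import *
print(hand_in())"
```

```text
the job is handed in; nothing more can be done
None
```

I found the notch, pressed the key about 8 mm to its stop and the drawer came out at the front; the arm moved clear and the job is handed in, though `hand_in()` returned no verdict.

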